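# Desiccant in, push-and-turn cap locked

## Robot

A 6-joint arm with a two-finger parallel gripper is mounted at the origin on the work surface. World frame = base frame: x ahead of the robot, y to its left, z up, the work surface at z = 0. Lengths are in m, angles in rad, forces in N, time in s.
With the tool pointing down it reaches from about 0.275 to 0.725 m from the base axis. Payload 5.6 kg.
Tool frame: the origin (TCP) lies on the front face of the gripper's body, between the roots of the fingers; the fingertips stand 73 mm ahead of it and the grasp point (between the pads) lies 54 mm ahead of it (manip.nose_length is the distance from the TCP to the fingertips, in m); z points along the fingers, y is the direction in which the jaws open and shut (so a half turn about z gives the same grasp; the last joint's range is limited). The gripper opens to 85 mm and grips with 20 to 120 N. Pads are 22 mm wide; open, the fingers measure 114 mm over their backs; the gripper's body (76 mm by 85 mm) begins 54 mm behind the grasp point. The pads swing forward as they close: fully open they stand 13 mm farther back than shut.
Start: joints at [-1.053, 0.255, 0.108, 0, -1.424, -0.285], TCP at [0.127, -0.535, 0.304] pointing down, gripper open.
Joint ranges: [-2.95, 2.95], [-1.21, 1.97], [-1.09, 1.5], [-2.87, 1.71], [-2.94, -0.07], [-3.05, 3.05]. Speed limits (rad/s): [2.57, 2.57, 3.14, 3.14, 3.14, 3.14].

## Interface

Orientations are given as [roll, pitch, yaw] about the fixed x, y, z axes, in that order (R = Rz(yaw) Ry(pitch) Rx(roll)).
In Python, from bench import manip gives the robot as it stands.
- The arm moves only by the tool apply_moves, never from a script. Its argument "rows" is a list of rows, each a list of 3 entries, a list of its own where there are three numbers: the shift along the tool's x, y, z in units of 0.025 m (1.0 is 0.025 m), then the turn, a rotation vector about the tool's x, y, z in units of 90 degrees (1.0 is 90 degrees), then the opening, from 0 (shut) to 1 (fully open). In form: [[[x, y, z], [rx, ry, rz], fingers], ...]. A call has 1 to 20 rows; each row shifts and turns the commanded pose from where the row before left it, along the tool's axes as they then stand; what a row does not reach is not made up. A row lasts 1/10 s, in which the tool goes at most 50 mm and 8.59 degrees, less where a joint would pass 70% of its speed; a pose out of reach is approached as far as the arm can. A call with a number of a shift or a turn outside -1 to 1 is refused whole. A call with a gripper value outside its range is refused whole. The fingers move at their own pace and stop on an object; the grip force is fixed at half the most. Time passes only in rows, so rows that do not move let the fingers close. It gives the time, the measured TCP pose, the force and the opening at its end, in the units of the state.
- manip.observe(): the state, without advancing time (a new reading comes with each control period).
- manip.capture(name): name is "scene" or "top" or "wrist"; returns a dict with "image" (480x640x3 uint8, red, green, blue), "fovy" (degrees; the focal length in pixels is half the picture's height over the tangent of half this angle, whatever the lens; pixels are square), "cx", "cy" (the principal point, pixels), "T" (4x4, takes a point from camera to world coordinates). Camera axes: x right, y up, looking along -z (the intrinsics and any distortion apply to the point x, -y, -z); pixel columns grow to the right and rows downward; lengths in m; the calibration is good to about 2 mm. A picture is of the moment at which its call begins. There is no depth.
- manip.close_job(): hands the job in, once; it reports no verdict.
The state is a dict: "time_s": time; "qpos": joint angles; "dq": joint speeds; "effort": joint torques, N m; "tcp_pos": TCP position; "tool_rot": TCP orientation; "contact_force": force on the tool from outside, world axes, zero at the start; "torque": the same for the moment, N m; "grip_width": opening from 0.0 (shut) to 1.0 (fully open).
Only numpy, scipy, OpenCV 4.12 (cv2) and the standard library are available. Lean on these libraries where they do the work, as an engineer would, in place of code of your own. Each camera call takes 0.05 s, during which the arm holds its last target.

## Task

Put the small desiccant canister into the open jar held in the bench clamp, then close the jar with its push-and-turn cap: feel for where the lugs drop between the catches, press down against the spring, turn clockwise to the stop and let go, so that the cap is caught and stays down by itself. Do not force it: the thin plastic catches take about six kilos in all, pressing and turning against the stop together. Leave the other caps and everything else on the bench where they are.

Things in the scene. Friction and masses are not known exactly. Their poses are not given: they have to be found in the camera images.
- clamp: Low grey jar clamp fixed to the bench: base plate 172 x 100 x 12 mm, two aluminium V-jaws 46 mm high, black star knob reaching 128 mm out on its -x side. It grips an open off-white plastic jar, which stands firm up to 3 N m. Origin: on the jar's vertical axis, at bench level; z up. The jar is clamped at any angle about its axis and this frame does NOT tell which.
- mouth (a point): Centre of the jar's open mouth at the level of its rim, 84 mm above the bench. Clamp's axes. Jar body 60 mm diameter, 40 mm high, shoulder up to 58 mm above the bench, neck 38 mm outside and 31 mm inside diameter, inner floor 68 mm below the rim.
- catches (a point): On the jar's axis at the level of the tops of its four catches, 80 mm above the bench. They stand 4 mm out from the neck, 46 mm across, a quarter turn apart, each 17 mm long with 17 mm free between; where they lie round the neck is seen or felt. Under each: a pocket roofed 4 mm down, closed by a lip 7 mm down on the side from which clockwise lugs come, an end stop 13 mm down on the other.
- cap: The jar's push-and-turn cap: round, white, ribbed, 56 mm outside diameter, 30 mm high, flat top, bore 50 mm, 30 g, standing mouth down on the bench. Origin: centre of its lower edge; z up through its top. On the jar that edge is 76 mm above the bench with the lugs lying on top of the catches, and 73 mm when they have dropped between the catches and the cap rests loose on its spring.
- cap_lugs (a point): On the cap's axis at mid-height of its four inner lugs, 6 mm above its lower edge. They sit on the cap's +x, -x, +y, -y axes, 7 mm wide, 4 mm high, reaching 4.7 mm inward; unseen from outside.
- cap_liner (a point): Centre of the sprung liner disc's lower face inside the cap, 11 mm above the cap's lower edge. It meets the jar's rim with that edge 73 mm above the bench and pushes back 1.2 N per mm; below 65 mm (10 N) the lugs pass under the lips; 62 mm (13 N) is the hard bottom.
- cap_home (a point): Where the cap's origin lies when it is locked, 68 mm above the bench on the jar's axis. Held below 65 mm, the cap turns 35 to 60 degrees clockwise (seen from above) from between the catches to the end stops, which sit 21 mm off the axis and come hard: 0.5 N m there loads them with 23 N. Let up there, the spring (6 N) lifts its lugs into the pockets and it stays at this height.
- canister: Small plain white desiccant canister, upright cylinder 18 mm diameter, 28 mm high, 12 g. Origin: centre of its underside.
- canister_mid (a point): Middle of the desiccant canister, 14 mm above its underside.
- screw_cap: A smaller ribbed white screw cap, 33 mm diameter, 22 mm high: not for this jar. Origin: centre of its underside.
- wide_lid: A wide flat ribbed white lid, 83 mm diameter, 16 mm high: not for this jar. Origin: centre of its underside.
- closed_jar: A second jar of the same kind, already closed, 60 mm diameter, 86 mm high. Origin: centre of its underside.
- beaker: Glass beaker, 70 mm diameter, 95 mm high. Origin: centre of its underside.
- dish_stack: Stack of four culture dishes, 88 mm diameter, 61 mm high. Origin: centre of its underside.
- tube_rack: Grey tube rack with capped tubes, 85 x 204 mm, 102 mm high. Origin: centre of its underside.
- scoop: Steel lab scoop lying flat, 190 mm long, 12 mm wide. Origin: near its middle, on the bench.
Not all that is in view belongs to the job. Leave any red or turquoise look-alike of the cap alone.

How it is judged:
By the outcome, as a careful person would: the job done as asked, in the order asked, and still so for the second after the job is handed in, with the robot touching nothing.
It also fails if it takes over 72 s, if anything falls off the work surface, if the arm or the gripper's body presses on something with over 40 N, if the wrist force passes 120 N, or if a joint passes its speed limit or range.

## Working session

There is one attempt and no reset: what is moved stays moved. The work goes in short steps, Python scripts to look and compute and a tool call to move; the robot and the scene stay as the last step left them, time stands still between calls to the robot, and variables do not carry over. Pictures are saved under pics/ and viewed, and the job is handed in when it is done.

Besides the shell and the picture viewer there is one more tool, called by a JSON object that holds its "name" and its "arguments", one argument or row to a line. apply_moves: Moves the arm, as the interface text tells. Its arguments: {"type":"object","properties":{"rows":{"type":"array"}},"required":["rows"]}

```bash
ls; mkdir -p pics
python3 - <<'E'
from bench import manip
import cv2
s=manip.observe();print(s)
for n in("scene","top","wrist"):
    c=manip.capture(n);cv2.imwrite(f"pics/{n}0.png",c["image"][:,:,::-1]);print(n,{k:v for k,v in c.items() if k!="image"})
E
```

```text
pics
{'time_s': 0.0, 'qpos': array([-1.05340761e+00,  2.55744361e-01,  1.07011716e-01, -4.70833374e-04,
       -1.42391359e+00, -2.84604929e-01]), 'dq': array([ 6.86685985e-04, -8.34074808e-05,  1.18315471e-03, -9.10751471e-04,
        6.52366356e-04, -1.27081852e-03]), 'effort': array([-1.35007162e-03, -3.86630023e+01,  2.37943590e+01,  5.36499783e+00,
       -6.03476685e-03, -1.85089618e-06]), 'tcp_pos': array([ 0.12685775, -0.53480058,  0.3030005 ]), 'tool_rot': array([ 3.13968641e+00, -7.25140239e-05, -2.90887814e+00]), 'contact_force': array([0.6268601 , 0.16370486, 0.05360515]), 'torque': array([ 0.0207628 , -0.02651607,  0.00495628]), 'grip_width': 1.0011053167362227}
scene {'fovy': 51.57797410756539, 'cx': 331.4181193287244, 'cy': 246.07417587295677, 'T': array([[ 0.64353318, -0.46100083,  0.61101823,  1.27327122],
       [ 0.76541394,  0.390258  , -0.51170323, -0.60675506],
       [-0.00255914,  0.79697988,  0.60400043,  0.79688463],
       [ 0.        ,  0.        ,  0.        ,  1.        ]])}
top {'fovy': 53.01422584491615, 'cx': 321.0315713681118, 'cy': 238.62669443601786, 'T': array([[ 0.01677658,  0.983466  , -0.18031409,  0.36678155],
       [-0.99984745,  0.01562463, -0.00780711, -0.01636266],
       [-0.00486068,  0.18041756,  0.9835781 ,  1.11875039],
       [ 0.        ,  0.        ,  0.        ,  1.        ]])}
wrist {'fovy': 67.98720662942665, 'cx': 317.60276037411643, 'cy': 235.4243507338234, 'T': array([[-0.23106346, -0.93189543, -0.2796079 ,  0.05479139],
       [ 0.97293643, -0.22069749, -0.06846401, -0.55222733],
       [ 0.00209254, -0.28786024,  0.95767014,  0.37261656],
       [ 0.        ,  0.        ,  0.        ,  1.        ]])}
```

View pics/scene0.png

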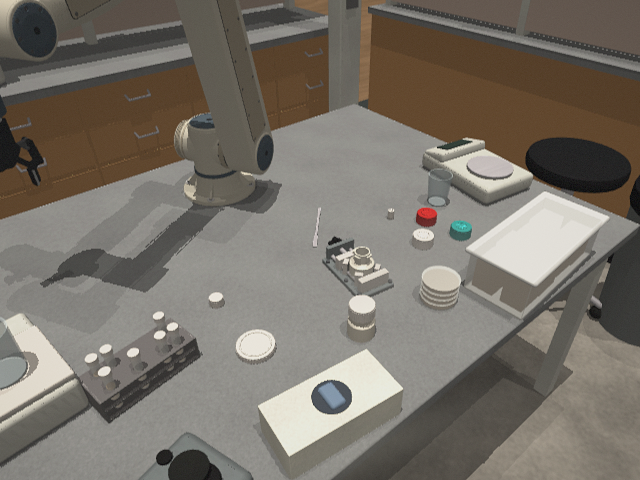

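View pics/top0.png

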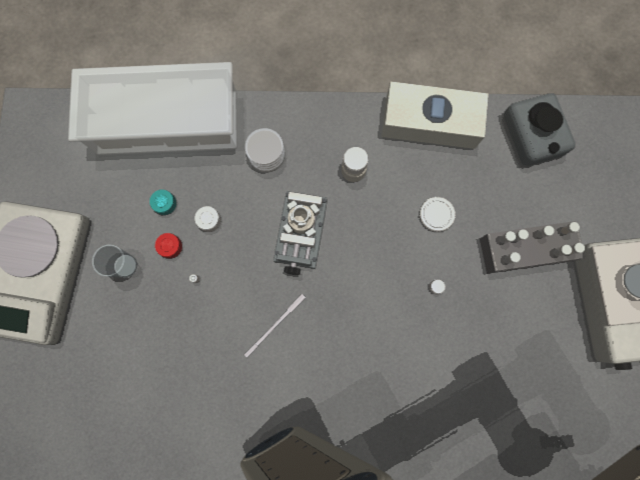

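View pics/wrist0.png

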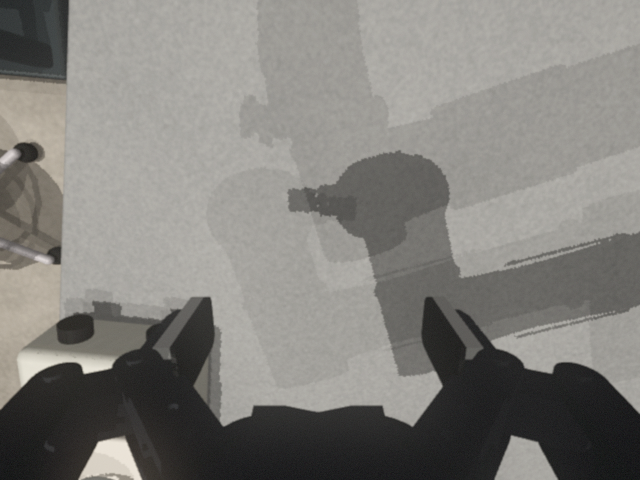

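The top picture shows the candidates. The canister is at (194,279): it is the only small plain cylinder. For the cap there are four:
- White cap at (207,218), which fits the ribbed 56 mm description.
- Red (168,245) and turquoise (162,202) look-alikes.
- Small screw cap at (438,287).
- Wide lid at (437,214).

The clamped jar is at (302,217), with its knob at (292,270).

```bash
cat > h.py <<'E'
from bench import manip
import numpy as np, cv2
def K(c): 
    f=240/np.tan(np.radians(c["fovy"]/2)); return f
def ray(c,u,v):
    f=K(c); d=np.array([(u-c["cx"])/f,-(v-c["cy"])/f,-1.]); return c["T"][:3,3],c["T"][:3,:3]@d
def onz(c,u,v,z):
    o,d=ray(c,u,v); return o+d*(z-o[2])/d[2]
def proj(c,p):
    q=c["T"][:3,:3].T@(np.asarray(p)-c["T"][:3,3]); f=K(c)
    return np.array([c["cx"]+f*q[0]/-q[2], c["cy"]-f*q[1]/-q[2]])
def crop(c,u,v,r,s,name):
    im=c["image"][max(0,v-r):v+r,max(0,u-r):u+r,::-1]
    cv2.imwrite(name,cv2.resize(im,None,fx=s,fy=s,interpolation=cv2.INTER_CUBIC))
E
python3 - <<'E'
from h import *
c=manip.capture("top")
a=c["image"]
im=lambda u,v,r:cv2.resize(a[v-r:v+r,u-r:u+r,::-1],(380,380),interpolation=cv2.INTER_CUBIC)
cv2.imwrite("pics/crop1.png",np.hstack([im(185,235,60),im(300,225,45)]))
s=manip.capture("scene");a=s["image"]
cv2.imwrite("pics/crop2.png",np.hstack([im(425,215,50),im(360,258,40)]))
for n,u,v,z in(("can",194,278,.028),("cap",207,217.5,.03),("mouth",301,217,.084),("knob",292,270,.03)):
    p=onz(c,u,v,z);print(n,p.round(4),proj(s,p).round(1))
E
```

```text
can [0.4712 0.2795 0.028 ] [389.3 209.8]
cap [0.612  0.2578 0.03  ] [421.8 234.3]
mouth [0.6042 0.0368 0.084 ] [358.6 249.7]
knob [0.4928 0.0571 0.03  ] [334.4 243.1]
```

View pics/crop1.png

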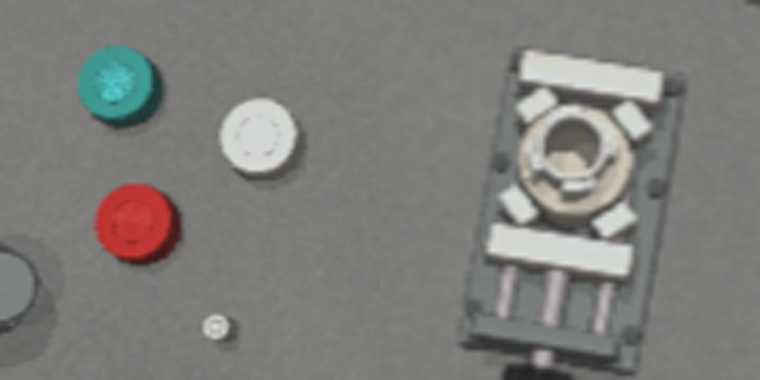

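View pics/crop2.png

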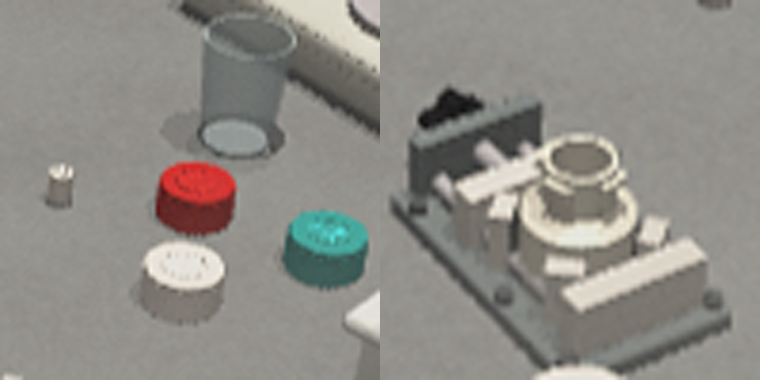

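Enlarged, the white 56 mm ribbed cap at top (207,218) is clear of the red and turquoise ones, and the canister sits at (194,279). The two views agree to about 1 px. Next I move above the canister.

{"name": "apply_moves", "arguments": {
  "rows": [
    [[-0.4,0.5,0],[0,0,0],1],
    [[-0.7,0.95,0.1],[0,0,0],1],
    [[-0.7,0.95,0.1],[0,0,0],1],
    [[-0.7,0.95,0.1],[0,0,0],1],
    [[-0.7,0.95,0.1],[0,0,0],1],
    [[-0.7,0.95,0.1],[0,0,0],1],
    [[-0.7,0.95,0.1],[0,0,0],1],
    [[-0.7,0.95,0.1],[0,0,0],1],
    [[-0.7,0.95,0.1],[0,0,0],1],
    [[-0.7,0.95,0.1],[0,0,0],1],
    [[-0.7,0.95,0.1],[0,0,0],1],
    [[-0.7,0.95,0.1],[0,0,0],1],
    [[-0.7,0.95,0.1],[0,0,0],1],
    [[-0.7,0.95,0.1],[0,0,0],1],
    [[-0.7,0.95,0.1],[0,0,0],1],
    [[-0.7,0.95,0.1],[0,0,0],1],
    [[-0.7,0.95,0.1],[0,0,0],1],
    [[-0.7,0.95,0.1],[0,0,0],1],
    [[-0.7,0.95,0.1],[0,0,0],1],
    [[-0.7,0.95,0.1],[0,0,0],1]
  ]
}}

```text
time_s: 2.25
tcp_pos: [0.3533, -0.0036, 0.2564]
tool_rot: [3.141, 0.001, -2.908]
contact_force: [0.0, -0.2, -0.4]
grip_width: 0.996
```

{"name": "apply_moves", "arguments": {
  "rows": [
    [[-0.7,0.95,0.1],[0,0,0],1],
    [[-0.7,0.95,0.1],[0,0,0],1],
    [[-0.7,0.95,0.1],[0,0,0],1],
    [[-0.7,0.95,0.1],[0,0,0],1],
    [[-0.7,0.95,0.1],[0,0,0],1],
    [[-0.7,0.95,0.1],[0,0,0],1],
    [[-0.7,0.95,0.1],[0,0,0],1],
    [[-0.7,0.95,0.1],[0,0,0],1],
    [[-0.7,0.95,0.1],[0,0,0],1],
    [[-0.7,0.95,0.1],[0,0,0],1],
    [[-0.2,0.3,0],[0,0,-0.05],1],
    [[0,0,0],[0,0,-0.09],1],
    [[0,0,0],[0,0,-0.09],1],
    [[0,0,0],[0,0,-0.09],1],
    [[0,0,0],[0,0,-0.09],1],
    [[0,0,0],[0,0,-0.09],1],
    [[0,0,0],[0,0,-0.09],1],
    [[0,0,0],[0,0,-0.09],1],
    [[0,0,0],[0,0,-0.09],1],
    [[0,0,0],[0,0,-0.09],1]
  ]
}}

```text
time_s: 4.25
tcp_pos: [0.4717, 0.275, 0.2313]
tool_rot: [3.141, -0.0, -1.552]
contact_force: [0.2, -0.6, -0.2]
grip_width: 1.003
```

Run:
```python
from h import *
s=manip.observe();print(s["time_s"],s["qpos"].round(3),s["tcp_pos"].round(4),s["tool_rot"].round(4))
```

```text
4.25 [ 0.814  0.28  -0.044 -0.    -1.246 -0.796] [0.4717 0.275  0.2313] [ 3.1414e+00 -2.0000e-04 -1.5521e+00]
```

```bash
cat > w.py <<'E'
from h import *
import sys
n=sys.argv[1]
c=manip.capture("wrist");np.save("pics/last.npy",c,allow_pickle=True)
cv2.imwrite(f"pics/{n}.png",c["image"][:,:,::-1])
s=manip.observe();print(s["time_s"],s["tcp_pos"].round(4),s["tool_rot"].round(3))
print("can proj",proj(c,[.4712,.2795,.028]),"cap",proj(c,[.612,.2578,.03]))
E
python3 w.py w1
```

```text
4.3 [0.4717 0.275  0.2312] [ 3.141 -0.    -1.545]
can proj [317.05730052 230.7310084 ] cap [135.16072258 201.13235767]
```

View pics/w1.png

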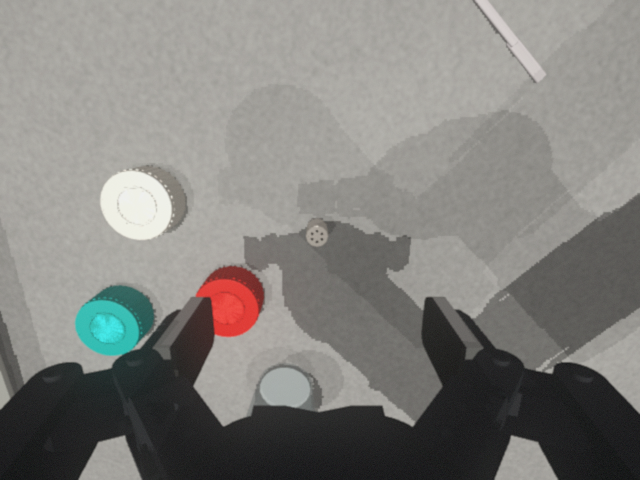

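Wrist picture: the canister's top is at (317,235) and the white cap's top at (137,205), both within 5 px of the predicted spots. I'll fit both now.

Run:
```python
from h import *
c=np.load("pics/last.npy",allow_pickle=True).item()
g=cv2.cvtColor(c["image"],cv2.COLOR_RGB2GRAY)
crop(c,317,235,25,12,"pics/c1.png")
m=(g>215).astype(np.uint8)
n,l,st,ce=cv2.connectedComponentsWithStats(m)
for i in range(1,n):
    if st[i,4]>800:print(st[i],ce[i])
cn,_=cv2.findContours(m,cv2.RETR_EXTERNAL,cv2.CHAIN_APPROX_NONE)
for k in cn:
    if len(k)>100:
        e=cv2.fitEllipse(k);print(e)
        p=onz(c,*e[0],.03);print(p,'diam',np.linalg.norm(onz(c,e[0][0]-e[1][0]/2,e[0][1],.03)-onz(c,e[0][0]+e[1][0]/2,e[0][1],.03)))
for u,v in((317,231),(317,235),(306,233),(328,233)):print(onz(c,u,v,.028))
```

```text
[ 101  171   70   69 3708] [135.39347357 204.92286947]
((135.41477966308594, 204.91461181640625), (63.12485885620117, 73.68216705322266), 130.0602569580078)
[0.61218629 0.2607759  0.03      ] diam 0.04883474961450317
[0.47124152 0.27972401 0.028     ]
[0.47117947 0.28305431 0.028     ]
[0.47999624 0.28155116 0.028     ]
[0.46242416 0.28122151 0.028     ]
```

View pics/c1.png

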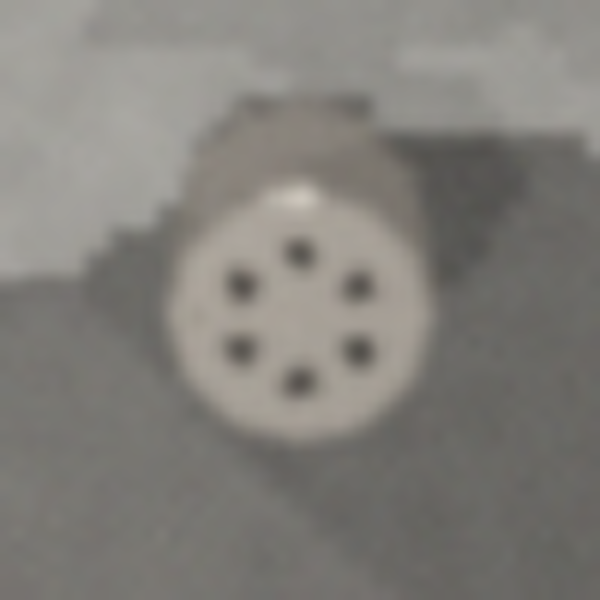

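Run:
```python
from h import *
c=manip.capture("scene");np.save("pics/sc.npy",c,allow_pickle=True)
a=c["image"]
im=lambda u,v,r:cv2.resize(a[v-r:v+r,u-r:u+r,::-1],(400,400),interpolation=cv2.INTER_CUBIC)
cv2.imwrite("pics/c2.png",np.hstack([im(391,213,20),im(424,238,20)]))
print(proj(c,[.4712,.284,.028]),proj(c,[.4712,.2795,.028]),proj(c,[.6122,.2608,.03]))
```

```text
[390.44889041 209.23582335] [389.33033367 209.79511281] [422.56442326 233.90022308]
```

View pics/c2.png

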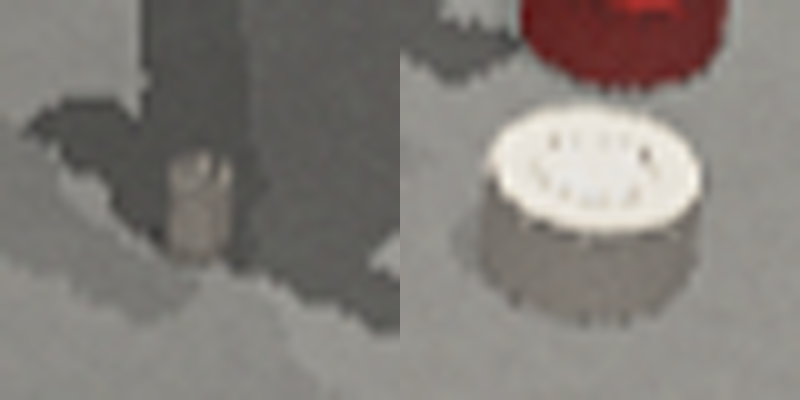

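{"name": "apply_moves", "arguments": {
  "rows": [
    [[-0.36,0,0.4],[0,0,0],1],
    [[0,0,0.8],[0,0,0],1],
    [[0,0,0.9],[0,0,0],1],
    [[0,0,0.9],[0,0,0],1],
    [[0,0,0.9],[0,0,0],1],
    [[0,0,0.9],[0,0,0],0.5],
    [[0,0,0.7],[0,0,0],0.4],
    [[0,0,0.4],[0,0,0],0.4],
    [[0,0,0],[0,0,0],0.4],
    [[0,0,0],[0,0,0],0.4]
  ]
}}

```text
time_s: 5.35
tcp_pos: [0.472, 0.2844, 0.0842]
tool_rot: [-3.141, 0.0, -1.559]
contact_force: [0.1, 0.2, 0.9]
grip_width: 0.396
```

```bash
python3 w.py w2
```

```text
5.4 [0.4722 0.2846 0.0847] [-3.140e+00  1.000e-03 -1.558e+00]
can proj [318.06837235 310.67591005] cap [-62.00633867 256.46812254]
```

View pics/w2.png

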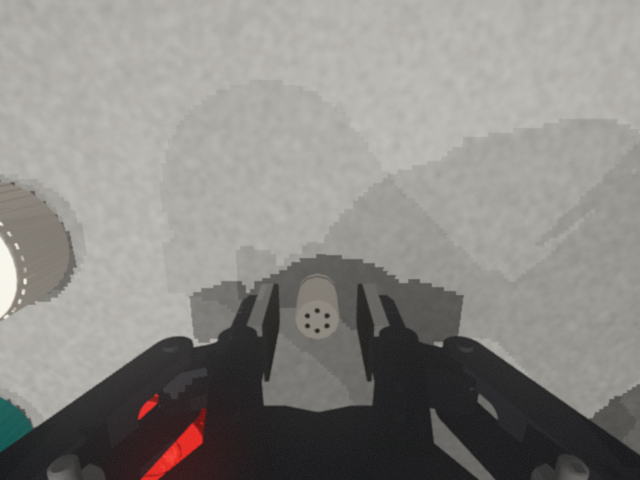

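The canister at (318,317) stands centred between the pads. Now I close and lift.

{"name": "apply_moves", "arguments": {
  "rows": [
    [[0,0,0],[0,0,0],0],
    [[0,0,0],[0,0,0],0],
    [[0,0,0],[0,0,0],0],
    [[0,0,0],[0,0,0],0],
    [[0,0,0],[0,0,0],0],
    [[0,0,-0.4],[0,0,0],0],
    [[0,0,-0.8],[0,0,0],0],
    [[0,0,-1],[0,0,0],0],
    [[0,0,-1],[0,0,0],0],
    [[0,0,-1],[0,0,0],0],
    [[0,0,-0.8],[0,0,0],0],
    [[0,0,-0.5],[0,0,0],0]
  ]
}}

```text
time_s: 6.6
tcp_pos: [0.472, 0.2842, 0.2236]
tool_rot: [-3.14, 0.002, -1.558]
contact_force: [-0.4, -0.0, 0.3]
grip_width: 0.174
```

```bash
python3 - <<'E'
from h import *
c=np.load("pics/sc.npy",allow_pickle=True).item()
t=manip.capture("top");np.save("pics/tp.npy",t,allow_pickle=True)
for c,n in((c,"s"),(t,"t")):
    u,v=proj(c,[.604,.037,.084]);print(n,u,v)
    u,v=int(round(u)),int(round(v)); a=c["image"]
    crop(c,u,v,25,16,f"pics/j{n}.png")
    for p in([.604,.037,.084],[.606,.04,.084],[.604,.037,.058],[.604,.037,.08]):print(p,(proj(c,p)-(u-25,v-25))*16)
E
cd pics; python3 -c "
import cv2,numpy as np
cv2.imwrite('j.png',np.hstack([cv2.resize(cv2.imread('js.png'),(400,400)),cv2.resize(cv2.imread('jt.png'),(400,400))]))"; cd ..; python3 w.py w3
```

```text
s 358.55602279440666 249.63910402492124
[0.604, 0.037, 0.084] [392.89636471 394.2256644 ]
[0.606, 0.04, 0.084] [417.13574751 392.51949325]
[0.604, 0.037, 0.058] [387.58672395 532.48297228]
[0.604, 0.037, 0.08] [392.07023018 415.73731487]
t 300.9178468204937 217.10794027366273
[0.604, 0.037, 0.084] [398.68554913 401.72704438]
[0.606, 0.04, 0.084] [377.28517874 387.2424399 ]
[0.604, 0.037, 0.058] [407.15564749 443.07168597]
[0.604, 0.037, 0.08] [400.01512039 408.21701   ]
6.7 [0.4722 0.2844 0.2233] [-3.139e+00  2.000e-03 -1.558e+00]
can proj [319.38082191 220.43265812] cap [131.83320075 190.42577872]
```

View pics/j.png

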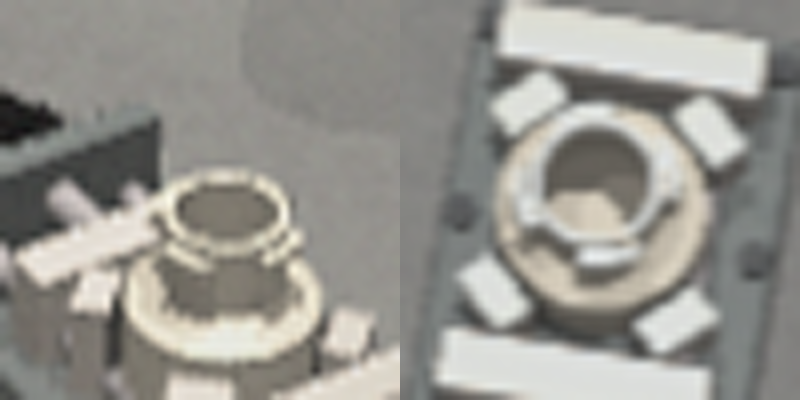

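View pics/w3.png

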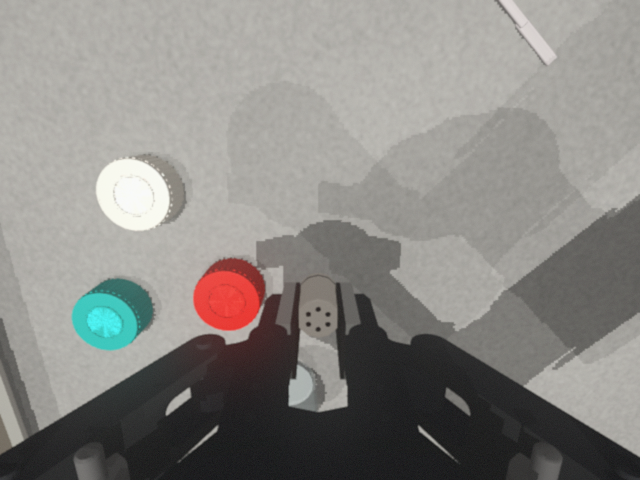

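The canister is in the grip at (318,318). I'll move near the jar and make the half turn, so the wrist camera looks over it.

{"name": "apply_moves", "arguments": {
  "rows": [
    [[0.5,-0.4,0],[0,0,0],0],
    [[0.9,-0.7,0],[0,0,0],0],
    [[0.9,-0.7,0],[0,0,0],0],
    [[0.9,-0.7,0],[0,0,0],0],
    [[0.9,-0.7,0],[0,0,0],0],
    [[0.9,-0.7,0],[0,0,0],0],
    [[0.9,-0.7,0],[0,0,0],0],
    [[0.7,-0.5,0],[0,0,0],0],
    [[0.5,-0.2,0],[0,0,-0.05],0],
    [[0,0,0],[0,0,-0.09],0],
    [[0,0,0],[0,0,-0.094],0],
    [[0,0,0],[0,0,-0.094],0],
    [[0,0,0],[0,0,-0.094],0],
    [[0,0,0],[0,0,-0.094],0],
    [[0,0,0],[0,0,-0.094],0],
    [[0,0,0],[0,0,-0.094],0],
    [[0,0,0],[0,0,-0.094],0],
    [[0,0,0],[0,0,-0.094],0],
    [[0,0,0],[0,0,-0.094],0],
    [[0,0,0],[0,0,-0.094],0]
  ]
}}

```text
time_s: 8.7
tcp_pos: [0.6061, 0.1073, 0.2195]
tool_rot: [3.141, 0.003, 0.144]
contact_force: [1.0, -0.9, 0.0]
grip_width: 0.182
```

{"name": "apply_moves", "arguments": {
  "rows": [
    [[0,0,0],[0,0,-0.094],0],
    [[0,0,0],[0,0,-0.094],0],
    [[0,0,0],[0,0,-0.094],0],
    [[0,0,0],[0,0,-0.094],0],
    [[0,0,0],[0,0,-0.094],0],
    [[0,0,0],[0,0,-0.094],0],
    [[0,0,0],[0,0,-0.094],0],
    [[0,0,0],[0,0,-0.094],0],
    [[0,0,0],[0,0,-0.08],0],
    [[0,0,0],[0,0,0],0]
  ]
}}

```text
time_s: 9.7
tcp_pos: [0.6061, 0.1074, 0.2197]
tool_rot: [-3.139, 0.001, 1.446]
contact_force: [-0.4, 0.1, 0.2]
grip_width: 0.179
```

```bash
python3 w.py w4
python3 - <<'E'
from h import *
c=np.load("pics/last.npy",allow_pickle=True).item()
print(proj(c,[.609,.0375,.084]), manip.observe()["qpos"])
E
```

```text
9.75 [0.6062 0.1075 0.2199] [-3.139e+00  1.000e-03  1.442e+00]
can proj [76.15556527 -4.68386287] cap [299.31193179   1.27331802]
[336.42993995 350.39262198] [ 4.28906024e-01  4.20414125e-01  1.31716309e-01 -2.52099508e-04
 -1.28468112e+00  2.58412962e+00]
```

View pics/w4.png

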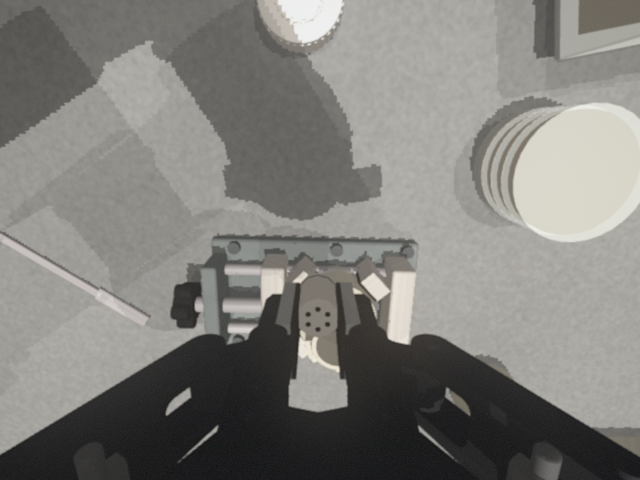

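The camera sits on the tool's +x side, so the jar at (325,350) is hidden behind the canister. I'll pass over to the −y side and look from there.

{"name": "apply_moves", "arguments": {
  "rows": [
    [[-0.5,0.05,0],[0,0,-0.04],0],
    [[-1,0,0],[0,0,-0.03],0],
    [[-1,0,0],[0,0,0],0],
    [[-1,0,0],[0,0,0],0],
    [[-1,0,0],[0,0,0],0],
    [[-0.7,0,0],[0,0,0],0],
    [[-0.4,0,0],[0,0,0],0],
    [[0,0,0],[0,0,0],0]
  ]
}}

```text
time_s: 10.55
tcp_pos: [0.6029, -0.0328, 0.2211]
tool_rot: [-3.141, 0.0, 1.553]
contact_force: [-0.4, 0.8, -0.5]
grip_width: 0.18
```

```bash
python3 w.py w5
python3 - <<'E'
from h import *
c=np.load("pics/last.npy",allow_pickle=True).item()
print(proj(c,[.609,.0375,.084]), manip.observe()["qpos"])
E
```

```text
10.6 [ 0.603  -0.0319  0.2212] [-3.141 -0.     1.554]
can proj [  52.86477881 -351.76749585] cap [ 326.76586499 -304.64472931]
[327.62033242 133.57391043] [ 2.05637862e-01  3.95930676e-01  9.73071927e-02 -2.45563440e-04
 -1.27237550e+00  2.91906133e+00]
```

View pics/w5.png

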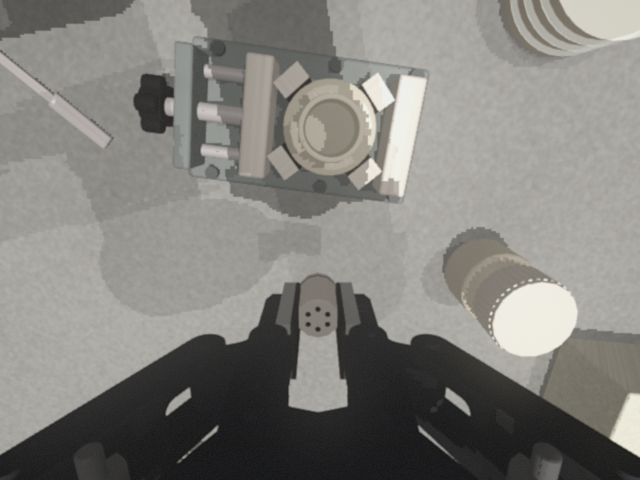

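The jar mouth is in view at about (331,127), 7 px from the prediction. I'll enlarge it to see the rim and the catches.

Run:
```python
from h import *
c=np.load("pics/last.npy",allow_pickle=True).item()
a=c["image"][67:187,270:390,::-1]
b=cv2.resize(a,(600,600),interpolation=cv2.INTER_CUBIC)
l=cv2.createCLAHE(3,(4,4)).apply(cv2.cvtColor(b,cv2.COLOR_BGR2GRAY))
cv2.imwrite("pics/c5.png",l)
for p in([.609,.0375,.084],):print((proj(c,p)-(270,67))*5)
```

```text
[288.10166209 332.86955214]
```

View pics/c5.png

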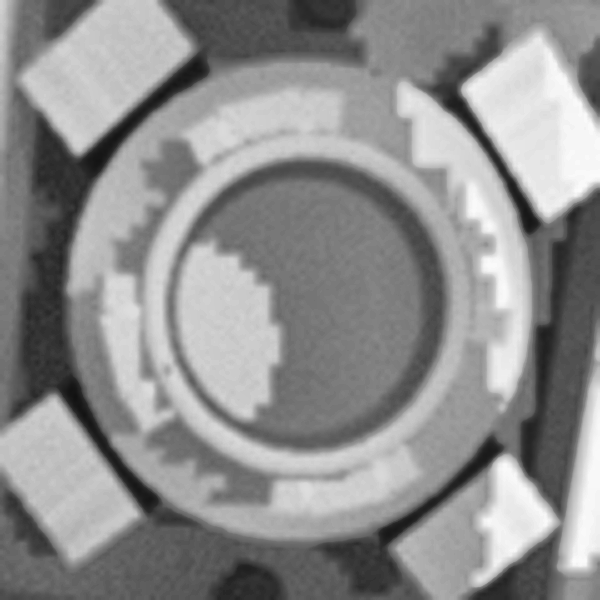

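The mouth centre is at (331.7,127.7). The catch centres lie about 13° counter-clockwise of the image axes.

Run:
```python
from h import *
c=np.load("pics/last.npy",allow_pickle=True).item()
a=onz(c,331.7,127.7,.084);b=onz(c,318,319.5,.1647);print(a,b,(a-b))
t=np.load("pics/tp.npy",allow_pickle=True).item();s=np.load("pics/sc.npy",allow_pickle=True).item()
for k in(t,s):print(proj(k,a))
y=1.554;d=(a-b)[:2]
print("tool xy units",(d@[np.cos(y),np.sin(y)])/.025,(d@[np.sin(y),-np.cos(y)])/.025)
```

```text
[0.61129565 0.0405981  0.084     ] [ 0.60245746 -0.03237467  0.1647    ] [ 0.00883819  0.07297276 -0.0807    ]
[299.36905099 213.85941965]
[361.78928171 250.48144577]
tool xy units 2.924436521844707 0.30445298709184265
```

{"name": "apply_moves", "arguments": {
  "rows": [
    [[0.5,0.1,0],[0,0,0],0],
    [[0.9,0.1,0],[0,0,0],0],
    [[0.9,0.1,0],[0,0,0],0],
    [[0.6,0,0],[0,0,0],0],
    [[0,0,0.5],[0,0,0],0],
    [[0,0,0.7],[0,0,0],0],
    [[0,0,0.6],[0,0,0],0]
  ]
}}

```text
time_s: 11.3
tcp_pos: [0.6111, 0.0411, 0.1749]
tool_rot: [-3.141, -0.0, 1.556]
contact_force: [0.4, 0.4, -1.5]
grip_width: 0.178
```

```bash
python3 w.py w6
```

```text
11.35 [0.6098 0.0409 0.172 ] [-3.136  0.     1.555]
can proj [   1.53857475 -249.68357354] cap [ 314.57688419 -197.03173335]
```

View pics/w6.png

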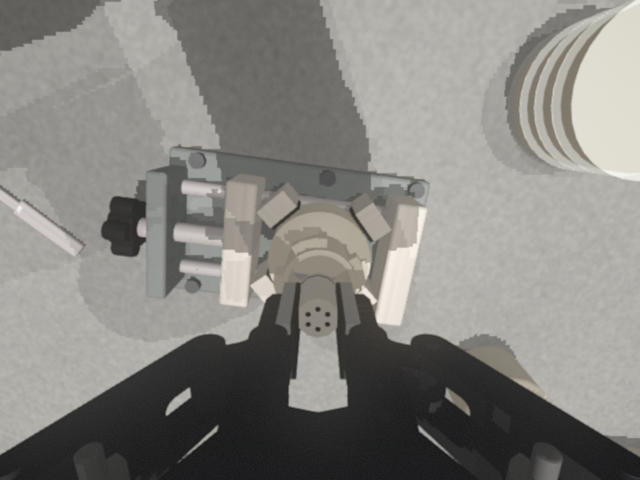

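The canister hangs over the mouth, in line with the jar at (318,290). I lower it 11 mm and release.

{"name": "apply_moves", "arguments": {
  "rows": [
    [[0,0,0.25],[0,0,0],0],
    [[0,0,0.2],[0,0,0],0],
    [[0,0,0],[0,0,0],0],
    [[0,0,0],[0,0,0],0]
  ]
}}

```text
time_s: 11.75
tcp_pos: [0.6118, 0.0405, 0.1656]
tool_rot: [3.141, -0.0, 1.555]
contact_force: [0.1, 0.1, 0.9]
grip_width: 0.18
```

Run:
```python
from h import *
s=manip.observe();print(s["tcp_pos"],s["contact_force"])
c=manip.capture("scene");crop(c,362,235,30,10,"pics/s6.png")
```

```text
[0.61184929 0.0405471  0.16561134] [0.10085012 0.13915885 0.89303456]
```

View pics/s6.png

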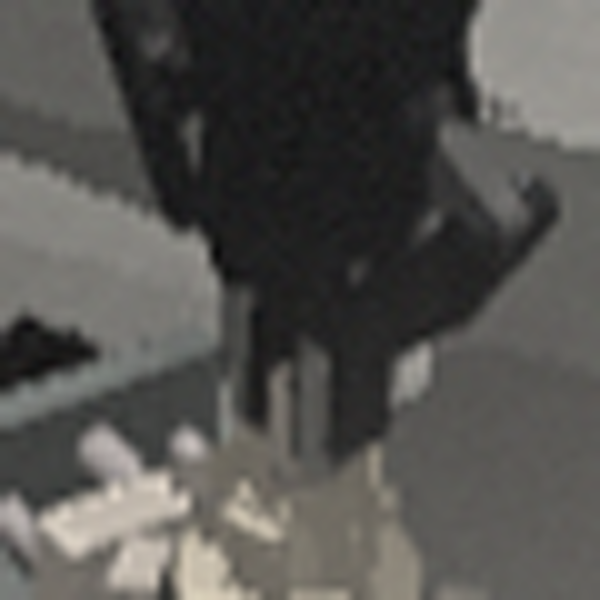

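{"name": "apply_moves", "arguments": {
  "rows": [
    [[0,0,0.16],[0,0,0],0],
    [[0,0,0],[0,0,0],0],
    [[0,0,0],[0,0,0],0.5],
    [[0,0,0],[0,0,0],0.5],
    [[0,0,0],[0,0,0],0.5],
    [[0,0,-0.3],[0,0,0],1],
    [[0,0,-0.8],[0,0,0],1],
    [[-0.6,0,-0.8],[0,0,0],1],
    [[-1,0,-0.2],[0,0,0],1],
    [[-1,0,0],[0,0,0],1],
    [[-0.4,0,0],[0,0,0],1],
    [[0,0,0],[0,0,0],1]
  ]
}}

```text
time_s: 13.0
tcp_pos: [0.6104, -0.0355, 0.214]
tool_rot: [3.141, 0.0, 1.554]
contact_force: [0.4, 0.4, -0.6]
grip_width: 0.998
```

```bash
python3 w.py w7;python3 - <<'E'
from h import *
c=np.load("pics/last.npy",allow_pickle=True).item()
print(proj(c,[.6113,.0406,.084]))
E
```

```text
13.05 [ 0.6105 -0.0346  0.2138] [ 3.141 -0.     1.554]
can proj [  26.22333932 -378.24683611] cap [ 312.2722493  -328.02762633]
[318.03040093 122.65897913]
```

View pics/w7.png

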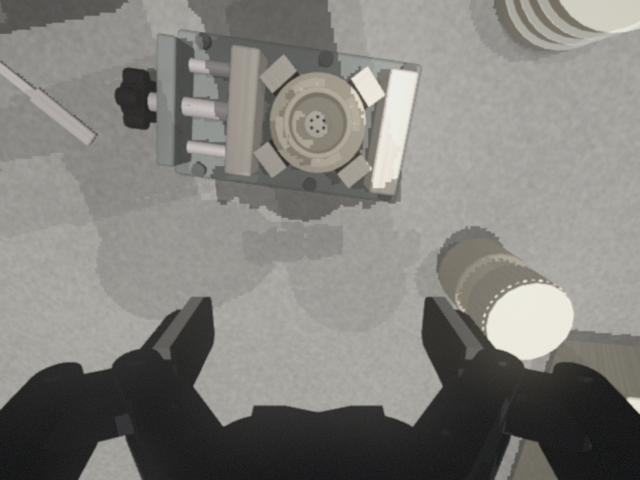

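The canister stands in the jar, visible at (318,123) inside the mouth. Next, over to the cap.

{"name": "apply_moves", "arguments": {
  "rows": [
    [[0.5,0,0],[0,0,0],1],
    [[1,0,0],[0,0,0],1],
    [[1,0,0],[0,0,0],1],
    [[1,0,0],[0,0,0],1],
    [[1,0,0],[0,0,0],1],
    [[1,0,0],[0,0,0],1],
    [[1,0,0],[0,0,0],1],
    [[1,0,0],[0,0,0],1],
    [[0.8,0,0],[0,0,0],1],
    [[0.5,0,0],[0,0,0],1],
    [[0,0,0],[0,0,0],1],
    [[0,0,0],[0,0,0],1]
  ]
}}

```text
time_s: 14.25
tcp_pos: [0.6137, 0.1857, 0.2135]
tool_rot: [-3.141, 0.0, 1.556]
contact_force: [-0.9, -0.2, -0.1]
grip_width: 0.999
```

```bash
python3 w.py w8;python3 - <<'E'
from h import *
c=np.load("pics/last.npy",allow_pickle=True).item()
print(proj(c,[.6122,.2608,.03]))
E
```

```text
14.3 [0.6138 0.1852 0.2137] [-3.141  0.     1.555]
can proj [104.48413042  99.33119133] cap [314.64434063 129.87261388]
[314.86399837 125.26162647]
```

View pics/w8.png

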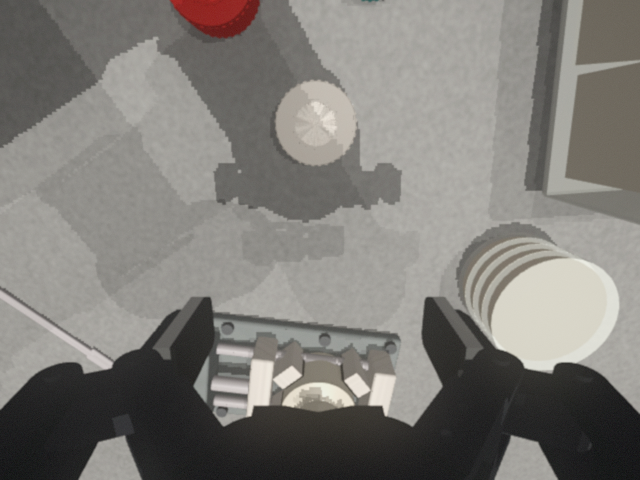

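Run:
```python
from h import *
c=np.load("pics/last.npy",allow_pickle=True).item()
a=c["image"][63:183,256:376,::-1]
cv2.imwrite("pics/c8.png",cv2.resize(a,(600,600),interpolation=cv2.INTER_CUBIC))
h=c["image"].astype(int); 
sat=h[...,0]-h[...,2]; g=h.mean(2)
m=((g>165)).astype(np.uint8); m[:60]=0;m[200:]=0;m[:,:250]=0;m[:,380:]=0
m=cv2.morphologyEx(m,cv2.MORPH_OPEN,np.ones((5,5)))
cn,_=cv2.findContours(m,cv2.RETR_EXTERNAL,cv2.CHAIN_APPROX_NONE)
k=max(cn,key=len);e=cv2.fitEllipse(k);print(e,cv2.minEnclosingCircle(k));print(onz(c,*e[0],.03))
```

```text
((330.78826904296875, 113.56468963623047), (67.13581848144531, 76.9932632446289), 71.42779541015625) ((335.16632080078125, 112.3910140991211), 44.5752067565918)
[0.62304305 0.26816418 0.03      ]
```

View pics/c8.png

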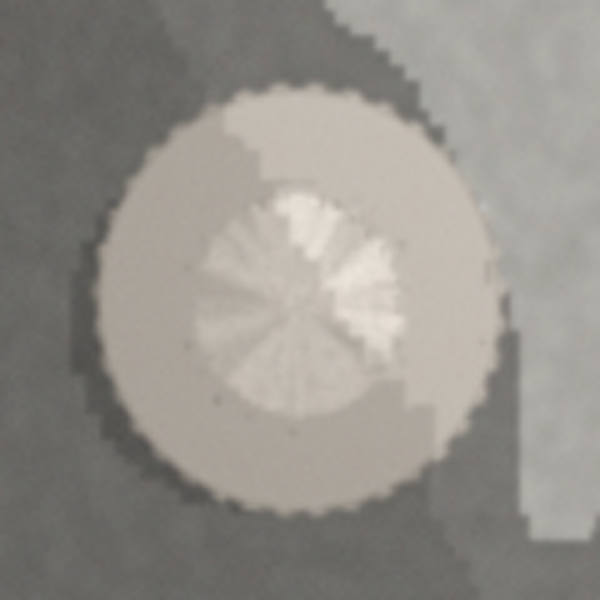

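The cap centre is at (316,123.4), about (0.613, 0.262). That agrees with the earlier view to 1–2 mm.

{"name": "apply_moves", "arguments": {
  "rows": [
    [[0.5,-0.03,0],[0,0,0],1],
    [[0.9,-0.03,0],[0,0,0],1],
    [[0.9,-0.02,0],[0,0,0],1],
    [[0.5,0,0.2],[0,0,0],1],
    [[0.27,0,0.7],[0,0,0],1],
    [[0,0,0.9],[0,0,0],1],
    [[0,0,0.9],[0,0,0],1],
    [[0,0,0.9],[0,0,0],1],
    [[0,0,0.9],[0,0,0],1],
    [[0,0,0.6],[0,0,0],1],
    [[0,0,0.33],[0,0,0],1],
    [[0,0,0],[0,0,0],1],
    [[0,0,0],[0,0,0],1]
  ]
}}

```text
time_s: 15.6
tcp_pos: [0.6135, 0.2627, 0.0785]
tool_rot: [3.141, -0.0, 1.556]
contact_force: [-0.2, -0.2, -0.1]
grip_width: 1.004
```

```bash
python3 w.py w9;python3 - <<'E'
from h import *
c=np.load("pics/last.npy",allow_pickle=True).item()
print(proj(c,[.6129,.262,.03]))
E
```

```text
15.65 [0.6136 0.2627 0.079 ] [ 3.140e+00 -1.000e-03  1.556e+00]
can proj [-65.54689459 293.20513221] cap [315.4440591  342.46314058]
[317.6450343  332.74661946]
```

View pics/w9.png

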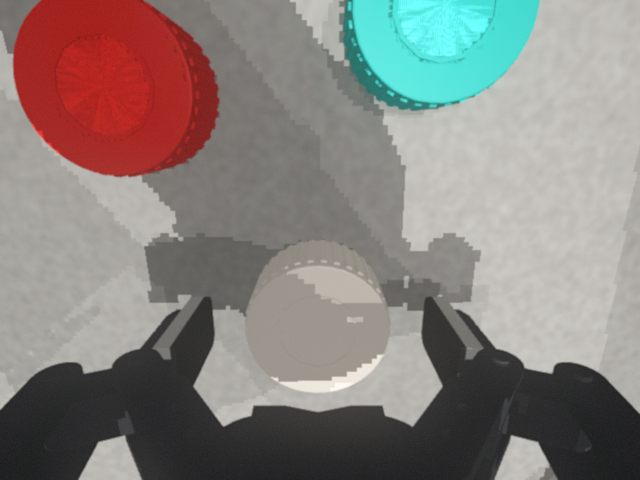

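The cap is centred between the pads, its top at (318,328.5). Close and lift.

{"name": "apply_moves", "arguments": {
  "rows": [
    [[0,0,0],[0,0,0],0],
    [[0,0,0],[0,0,0],0],
    [[0,0,0],[0,0,0],0],
    [[0,0,0],[0,0,0],0],
    [[0,0,0],[0,0,0],0],
    [[0,0,-0.4],[0,0,0],0],
    [[0,0,-0.8],[0,0,0],0],
    [[0,0,-1],[0,0,0],0],
    [[0,0,-1],[0,0,0],0],
    [[0,0,-0.8],[0,0,0],0],
    [[0,0,-0.4],[0,0,0],0],
    [[0,0,0],[0,0,0],0],
    [[0,0,0],[0,0,0],0]
  ]
}}

```text
time_s: 16.95
tcp_pos: [0.6125, 0.2622, 0.1867]
tool_rot: [-3.14, 0.0, 1.555]
contact_force: [0.5, -0.8, -1.8]
grip_width: 0.641
```

```bash
cp pics/last.npy pics/l9.npy; python3 w.py w10
python3 - <<'E'
from h import *
s=manip.observe();print(s["qpos"],s["contact_force"],s["torque"])
c=manip.capture("scene");u,v=proj(c,s["tcp_pos"]-[0,0,.06]);crop(c,int(u),int(v),40,8,"pics/s10.png")
E
```

```text
17.0 [0.6124 0.2621 0.1863] [-3.139e+00  1.000e-03  1.555e+00]
can proj [105.31951858 219.71807926] cap [318.40040855 248.83959537]
[ 6.38069390e-01  5.36894826e-01  2.33458379e-01 -7.51108981e-04
 -1.26999670e+00  2.48812429e+00] [-0.28407154  0.25733496 -0.54029606] [-0.01664019  0.0047599  -0.0033746 ]
```

View pics/w10.png

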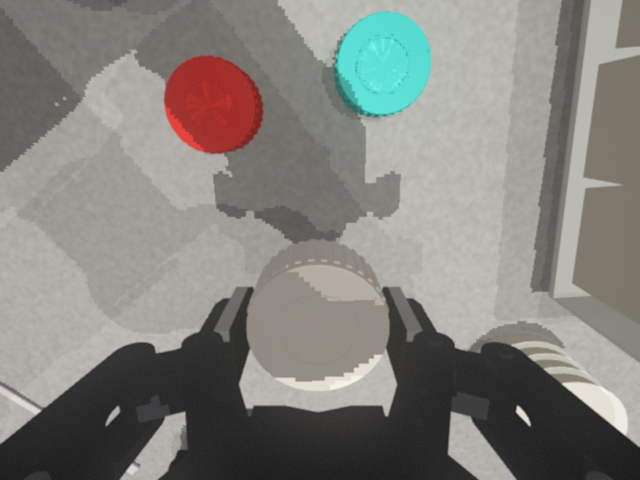

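View pics/s10.png

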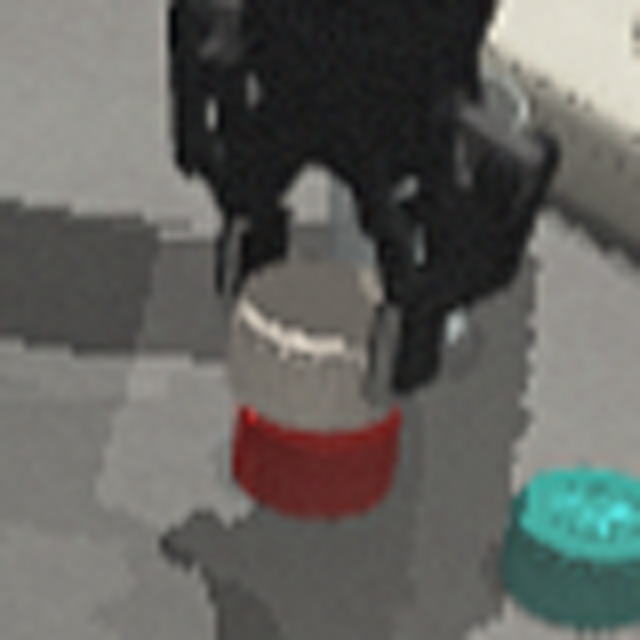

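The cap hangs level in the grip, its top at (318,327). I'll refit the mouth in the empty-hand picture w7 and work out the offset.

Run:
```python
from h import *
a=cv2.imread("pics/w7.png")[63:183,258:378]
b=cv2.resize(a,(600,600),interpolation=cv2.INTER_CUBIC)
l=cv2.createCLAHE(3,(4,4)).apply(cv2.cvtColor(b,cv2.COLOR_BGR2GRAY))
cv2.imwrite("pics/c7.png",l)
c=np.load("pics/last.npy",allow_pickle=True).item()
s=manip.observe();z=.1865-.0787+.030
print("cap",onz(c,318.3,327,z), s["tcp_pos"])
```

```text
cap [0.61210913 0.26370559 0.1378    ] [0.61240109 0.26209344 0.18616383]
```

View pics/c7.png

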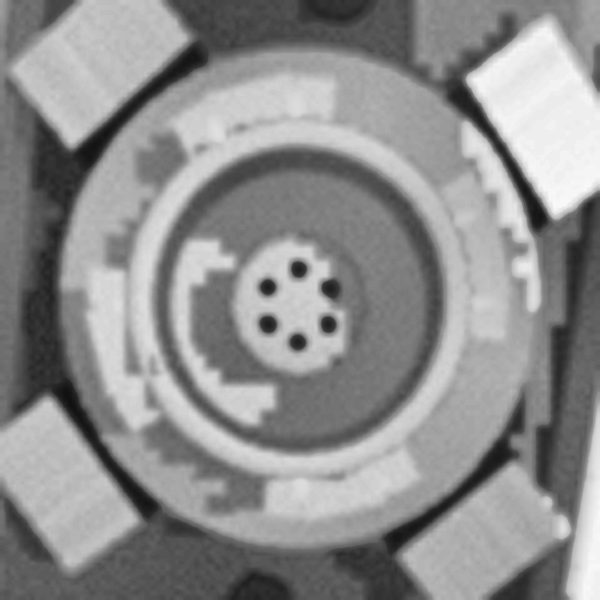

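{"name": "apply_moves", "arguments": {
  "rows": [
    [[-0.5,0,0],[0,0,0],0],
    [[-0.9,0.02,0],[0,0,0],0],
    [[-1,0.02,0],[0,0,0],0],
    [[-1,0.02,0],[0,0,0],0],
    [[-1,0.02,0],[0,0,0],0],
    [[-1,0.02,0],[0,0,0],0],
    [[-1,0,0],[0,0,0],0],
    [[-1,0,0],[0,0,0],0],
    [[-0.8,0,0],[0,0,0],0],
    [[-0.45,0,0],[0,0,0],0],
    [[-0.2,0,0],[0,0,0],0],
    [[0,0,0],[0,0,0],0],
    [[0,0,0],[0,0,0],0]
  ]
}}

```text
time_s: 18.35
tcp_pos: [0.6121, 0.0415, 0.1878]
tool_rot: [-3.142, -0.0, 1.556]
contact_force: [-0.3, 0.8, 0.1]
grip_width: 0.637
```

Run:
```python
from h import *
P=[]
for i in range(3):
    c=manip.capture("scene");s=manip.observe();P.append(np.r_[s["tcp_pos"],s["tool_rot"],s["contact_force"],s["torque"]])
print(np.mean(P,0).round(4),s["qpos"][5])
u,v=362,240;crop(c,u,v,30,10,"pics/s11.png")
c=manip.capture("wrist");cv2.imwrite("pics/w11.png",c["image"][:,:,::-1])
```

```text
[ 6.1210e-01  4.1800e-02  1.8780e-01 -3.1415e+00 -1.0000e-04  1.5563e+00
 -8.4400e-02  2.2610e-01 -1.3900e-02 -4.9000e-03  3.0500e-02  1.3100e-02] 2.8046354252029695
```

View pics/s11.png

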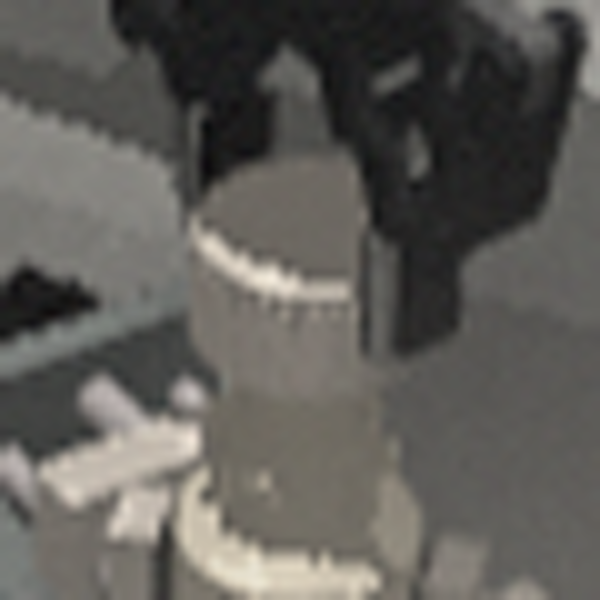

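View pics/w11.png

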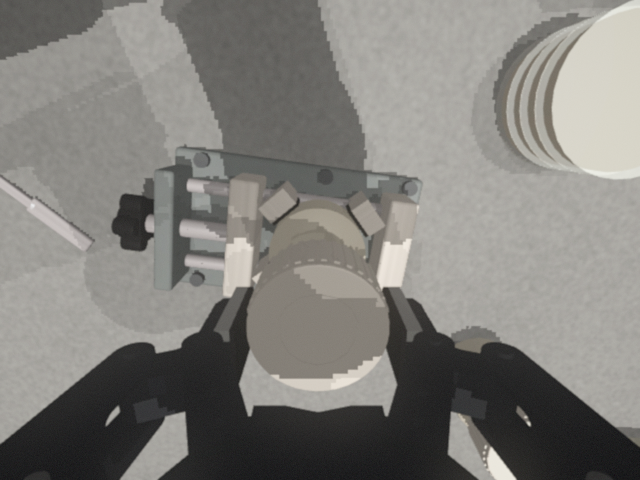

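{"name": "apply_moves", "arguments": {
  "rows": [
    [[-0.03,-0.02,0.3],[0,0,0],0],
    [[0,0,0.4],[0,0,0],0],
    [[0,0,0.2],[0,0,0],0],
    [[0,0,0.1],[0,0,0],0],
    [[0,0,0.1],[0,0,0],0],
    [[0,0,0],[0,0,0],0],
    [[0,0,0],[0,0,0],0]
  ]
}}

```text
time_s: 19.25
tcp_pos: [0.6118, 0.0404, 0.1606]
tool_rot: [3.141, -0.0, 1.555]
contact_force: [-0.1, -0.1, -0.6]
grip_width: 0.637
```

{"name": "apply_moves", "arguments": {
  "rows": [
    [[0,0,0.06],[0,0,0],0],
    [[0,0,0.04],[0,0,0],0],
    [[0,0,0],[0,0,0],0]
  ]
}}

```text
time_s: 19.55
tcp_pos: [0.6115, 0.0404, 0.1578]
tool_rot: [-3.141, 0.0, 1.555]
contact_force: [0.3, -0.8, 0.2]
grip_width: 0.633
```

```bash
cat > o.py <<'E'
from h import *
s=manip.observe();print(s["time_s"],s["tcp_pos"].round(4),s["tool_rot"].round(3),"F",s["contact_force"].round(2),"M",s["torque"].round(3),s["grip_width"].round(3),"q6",s["qpos"][5].round(3))
E
python3 o.py
```

```text
Traceback (most recent call last):
  File "o.py", line 2, in <module>
    s=manip.observe();print(s["time_s"],s["tcp_pos"].round(4),s["tool_rot"].round(3),"F",s["contact_force"].round(2),"M",s["torque"].round(3),s["grip_width"].round(3),"q6",s["qpos"][5].round(3))
                                                                                                                                              ^^^^^^^^^^^^^^^^^^^^^
AttributeError: 'float' object has no attribute 'round'
```

{"name": "apply_moves", "arguments": {
  "rows": [
    [[0,0,0.04],[0,0,0],0],
    [[0,0,0.04],[0,0,0],0],
    [[0,0,0.04],[0,0,0],0],
    [[0,0,0],[0,0,0],0]
  ]
}}

```text
time_s: 19.95
tcp_pos: [0.6117, 0.0404, 0.1552]
tool_rot: [3.141, 0.0, 1.555]
contact_force: [-1.9, 0.8, 1.4]
grip_width: 0.64
```

```bash
sed -i 's/s\["grip_width"\].round(3)/round(s["grip_width"],3)/' o.py; python3 o.py
```

```text
19.95 [0.6117 0.0404 0.1552] [3.141 0.    1.555] F [-1.91  0.82  1.43] M [ 0.018  0.388 -0.043] 0.64 q6 2.806
```

{"name": "apply_moves", "arguments": {
  "rows": [
    [[0,0,0.03],[0,0,0],0],
    [[0,0,0.03],[0,0,0],0],
    [[0,0,0],[0,0,0],0]
  ]
}}

```text
time_s: 20.25
tcp_pos: [0.6117, 0.0404, 0.1551]
tool_rot: [3.14, 0.0, 1.556]
contact_force: [-5.1, 0.5, 8.7]
grip_width: 0.639
```

```bash
python3 o.py
```

```text
20.25 [0.6117 0.0404 0.1551] [3.14  0.    1.556] F [-5.13  0.45  8.74] M [ 0.263  1.627 -0.061] 0.639 q6 2.806
```

The lugs rest on the catches (edge 76 mm at TCP z 0.155). Fx is −5 N, which says the cap wants to go slightly to −x. I'll back off and centre it.

{"name": "apply_moves", "arguments": {
  "rows": [
    [[0,-0.02,-0.04],[0,0,0],0],
    [[0,-0.02,0],[0,0,0],0],
    [[0,0,0],[0,0,0],0],
    [[0,0,0],[0,0,0],0]
  ]
}}

```text
time_s: 20.65
tcp_pos: [0.6113, 0.0404, 0.1552]
tool_rot: [3.139, -0.0, 1.556]
contact_force: [-0.2, 0.4, 5.5]
grip_width: 0.638
```

```bash
python3 o.py
```

```text
20.65 [0.6113 0.0404 0.1552] [ 3.139 -0.     1.556] F [-0.15  0.37  5.47] M [ 0.081 -0.086  0.041] 0.638 q6 2.805
```

{"name": "apply_moves", "arguments": {
  "rows": [
    [[0,0,0],[0,0,0.04],0],
    [[0,0,0],[0,0,0.04],0],
    [[0,0,0],[0,0,0.04],0],
    [[0,0,0],[0,0,0],0]
  ]
}}

```text
time_s: 21.05
tcp_pos: [0.6112, 0.0404, 0.1552]
tool_rot: [3.14, -0.0, 1.365]
contact_force: [-1.1, -1.1, 6.4]
grip_width: 0.636
```

```bash
python3 o.py
```

```text
21.05 [0.6112 0.0404 0.1552] [ 3.14  -0.     1.365] F [-1.11 -1.11  6.4 ] M [ 0.045  0.033 -0.078] 0.636 q6 2.615
```

{"name": "apply_moves", "arguments": {
  "rows": [
    [[0,0,0],[0,0,0.04],0],
    [[0,0,0],[0,0,0.04],0],
    [[0,0,0],[0,0,0.04],0],
    [[0,0,0],[0,0,0],0]
  ]
}}

```text
time_s: 21.45
tcp_pos: [0.6112, 0.0404, 0.1552]
tool_rot: [3.14, -0.001, 1.177]
contact_force: [-1.0, 0.6, 5.7]
grip_width: 0.637
```

{"name": "apply_moves", "arguments": {
  "rows": [
    [[0,0,0],[0,0,0.04],0],
    [[0,0,0],[0,0,0.04],0],
    [[0,0,0],[0,0,0.04],0],
    [[0,0,0],[0,0,0],0]
  ]
}}

```text
time_s: 21.85
tcp_pos: [0.6112, 0.0404, 0.1551]
tool_rot: [3.14, -0.001, 0.988]
contact_force: [-0.8, 0.0, 5.8]
grip_width: 0.64
```

```bash
python3 o.py
```

```text
21.85 [0.6112 0.0404 0.1551] [ 3.14e+00 -1.00e-03  9.88e-01] F [-0.79  0.01  5.82] M [-0.     0.046 -0.058] 0.64 q6 2.238
```

{"name": "apply_moves", "arguments": {
  "rows": [
    [[0,0,0],[0,0,0.04],0],
    [[0,0,0],[0,0,0.04],0],
    [[0,0,0],[0,0,0],0]
  ]
}}

```text
time_s: 22.15
tcp_pos: [0.6112, 0.0404, 0.155]
tool_rot: [3.14, -0.001, 0.863]
contact_force: [1.8, 0.0, 5.6]
grip_width: 0.638
```

{"name": "apply_moves", "arguments": {
  "rows": [
    [[0,0,0],[0,0,0.04],0],
    [[0,0,0],[0,0,0.04],0],
    [[0,0,0],[0,0,0],0]
  ]
}}

```text
time_s: 22.45
tcp_pos: [0.6106, 0.0404, 0.1542]
tool_rot: [-3.141, -0.0, 0.738]
contact_force: [0.6, -0.4, 2.8]
grip_width: 0.635
```

{"name": "apply_moves", "arguments": {
  "rows": [
    [[0,0,0],[0,0,0.04],0],
    [[0,0,0],[0,0,0.04],0],
    [[0,0,0],[0,0,0],0]
  ]
}}

```text
time_s: 22.75
tcp_pos: [0.6104, 0.0405, 0.1536]
tool_rot: [-3.141, 0.001, 0.614]
contact_force: [0.6, 0.3, -0.8]
grip_width: 0.637
```

```bash
python3 o.py
```

```text
22.75 [0.6104 0.0405 0.1536] [-3.141e+00  1.000e-03  6.140e-01] F [ 0.63  0.27 -0.83] M [ 0.096 -0.404 -0.002] 0.637 q6 1.864
```

The lugs dropped at about 50° of turn: z fell and Fz went to about 0. Now I press in steps.

{"name": "apply_moves", "arguments": {
  "rows": [
    [[0,0,0.08],[0,0,0],0],
    [[0,0,0.08],[0,0,0],0],
    [[0,0,0.06],[0,0,0],0],
    [[0,0,0],[0,0,0],0]
  ]
}}

```text
time_s: 23.15
tcp_pos: [0.6106, 0.0404, 0.149]
tool_rot: [3.142, 0.0, 0.614]
contact_force: [-0.4, 0.9, 3.9]
grip_width: 0.639
```

```bash
python3 o.py
```

```text
23.15 [0.6106 0.0404 0.149 ] [3.142 0.    0.614] F [-0.36  0.92  3.89] M [0.187 0.419 0.006] 0.639 q6 1.863
```

{"name": "apply_moves", "arguments": {
  "rows": [
    [[0,0,0.08],[0,0,0],0],
    [[0,0,0.08],[0,0,0],0],
    [[0,0,0.08],[0,0,0],0],
    [[0,0,0.04],[0,0,0],0],
    [[0,0,0],[0,0,0],0]
  ]
}}

```text
time_s: 23.65
tcp_pos: [0.6106, 0.0404, 0.1431]
tool_rot: [3.141, -0.001, 0.614]
contact_force: [-4.6, 0.9, 10.4]
grip_width: 0.635
```

```bash
python3 o.py
```

```text
23.65 [0.6106 0.0404 0.1431] [ 3.141e+00 -1.000e-03  6.140e-01] F [-4.56  0.88 10.39] M [ 0.299  1.574 -0.022] 0.635 q6 1.863
```

{"name": "apply_moves", "arguments": {
  "rows": [
    [[-0.02,-0.014,0.02],[0,0,0],0],
    [[0,0,0],[0,0,0],0]
  ]
}}

```text
time_s: 23.85
tcp_pos: [0.6105, 0.0404, 0.1431]
tool_rot: [3.14, -0.002, 0.614]
contact_force: [-2.6, 0.3, 10.6]
grip_width: 0.638
```

{"name": "apply_moves", "arguments": {
  "rows": [
    [[0,0,0],[0,0,0.04],0],
    [[0,0,0],[0,0,0.04],0],
    [[0,0,0],[0,0,0],0]
  ]
}}

```text
time_s: 24.15
tcp_pos: [0.6111, 0.0403, 0.1434]
tool_rot: [3.14, -0.003, 0.486]
contact_force: [-1.2, 0.5, 10.8]
grip_width: 0.635
```

```bash
python3 o.py
```

```text
24.15 [0.6111 0.0403 0.1434] [ 3.14e+00 -3.00e-03  4.86e-01] F [-1.24  0.51 10.8 ] M [ 0.012  0.552 -0.066] 0.635 q6 1.735
```

{"name": "apply_moves", "arguments": {
  "rows": [
    [[0,0,0.04],[0,0,0],0],
    [[0,0,0],[0,0,0.03],0],
    [[0,0,0],[0,0,0.03],0],
    [[0,0,0],[0,0,0],0]
  ]
}}

```text
time_s: 24.55
tcp_pos: [0.6114, 0.0403, 0.1427]
tool_rot: [3.14, -0.004, 0.393]
contact_force: [-0.9, 0.3, 12.3]
grip_width: 0.638
```

```bash
python3 o.py
```

```text
24.55 [0.6114 0.0403 0.1427] [ 3.14  -0.004  0.393] F [-0.87  0.32 12.28] M [-0.041  0.368 -0.096] 0.638 q6 1.641
```

{"name": "apply_moves", "arguments": {
  "rows": [
    [[0,0,0],[0,0,0.03],0],
    [[0,0,0],[0,0,0.03],0],
    [[0,0,0],[0,0,0],0]
  ]
}}

```text
time_s: 24.85
tcp_pos: [0.6116, 0.0402, 0.1428]
tool_rot: [3.14, -0.005, 0.299]
contact_force: [-0.0, 0.3, 10.7]
grip_width: 0.639
```

```bash
python3 o.py
```

```text
24.85 [0.6116 0.0402 0.1428] [ 3.14  -0.005  0.299] F [-0.04  0.31 10.7 ] M [-0.053  0.348 -0.052] 0.639 q6 1.547
```

{"name": "apply_moves", "arguments": {
  "rows": [
    [[0,0,0.02],[0,0,0.03],0],
    [[0,0,0],[0,0,0.02],0],
    [[0,0,0],[0,0,0],0]
  ]
}}

```text
time_s: 25.15
tcp_pos: [0.6117, 0.0402, 0.1424]
tool_rot: [3.14, -0.005, 0.221]
contact_force: [0.3, -0.8, 11.7]
grip_width: 0.635
```

```bash
python3 o.py
```

```text
25.15 [0.6117 0.0402 0.1424] [ 3.14  -0.005  0.221] F [ 0.25 -0.75 11.67] M [-0.028  0.247  0.029] 0.635 q6 1.469
```

{"name": "apply_moves", "arguments": {
  "rows": [
    [[0,0,0],[0,0,0.02],0],
    [[0,0,0],[0,0,0.02],0],
    [[0,0,0],[0,0,0],0]
  ]
}}

```text
time_s: 25.45
tcp_pos: [0.6118, 0.0403, 0.1425]
tool_rot: [3.14, -0.006, 0.158]
contact_force: [-0.0, -0.0, 12.1]
grip_width: 0.637
```

```bash
python3 o.py
```

```text
25.45 [0.6118 0.0403 0.1425] [ 3.14  -0.006  0.158] F [-1.000e-02 -4.000e-02  1.208e+01] M [-0.088  0.212  0.007] 0.637 q6 1.406
```

{"name": "apply_moves", "arguments": {
  "rows": [
    [[0,0,0],[0,0,0.02],0],
    [[0,0,0],[0,0,0.02],0],
    [[0,0,0],[0,0,0],0]
  ]
}}

```text
time_s: 25.75
tcp_pos: [0.6118, 0.0402, 0.1425]
tool_rot: [3.141, -0.006, 0.095]
contact_force: [-0.8, -0.2, 12.1]
grip_width: 0.639
```

```bash
python3 o.py
```

```text
25.75 [0.6118 0.0402 0.1425] [ 3.141 -0.006  0.095] F [-0.78 -0.22 12.05] M [-0.104  0.182  0.037] 0.639 q6 1.343
```

{"name": "apply_moves", "arguments": {
  "rows": [
    [[0,0,0],[0,0,0.02],0],
    [[0,0,0],[0,0,0.02],0],
    [[0,0,0],[0,0,0],0]
  ]
}}

```text
time_s: 26.05
tcp_pos: [0.6118, 0.0403, 0.1425]
tool_rot: [3.141, -0.006, 0.032]
contact_force: [0.0, -0.4, 11.1]
grip_width: 0.635
```

```bash
python3 o.py
```

```text
26.05 [0.6118 0.0403 0.1425] [ 3.141 -0.006  0.032] F [ 0.02 -0.44 11.07] M [-0.105  0.096  0.022] 0.635 q6 1.281
```

{"name": "apply_moves", "arguments": {
  "rows": [
    [[0,0,0],[0,0,0.02],0],
    [[0,0,0],[0,0,0],0]
  ]
}}

```text
time_s: 26.25
tcp_pos: [0.6118, 0.0402, 0.1425]
tool_rot: [3.141, -0.006, 0.001]
contact_force: [0.1, -0.5, 10.2]
grip_width: 0.64
```

```bash
python3 o.py
```

```text
26.25 [0.6118 0.0402 0.1425] [ 3.141e+00 -6.000e-03  1.000e-03] F [ 0.08 -0.53 10.25] M [-0.134  0.095  0.014] 0.64 q6 1.249
```

{"name": "apply_moves", "arguments": {
  "rows": [
    [[0,0,0],[0,0,0.02],0],
    [[0,0,0],[0,0,0.02],0],
    [[0,0,0],[0,0,0],0]
  ]
}}

```text
time_s: 26.55
tcp_pos: [0.6119, 0.0402, 0.1425]
tool_rot: [-3.142, -0.006, -0.062]
contact_force: [-0.3, -1.3, 10.6]
grip_width: 0.636
```

```bash
python3 o.py
```

```text
26.55 [0.6119 0.0402 0.1425] [-3.142 -0.006 -0.062] F [-0.26 -1.34 10.57] M [-0.115  0.025  0.019] 0.636 q6 1.186
```

{"name": "apply_moves", "arguments": {
  "rows": [
    [[0,0,0],[0,0,0.02],0],
    [[0,0,0],[0,0,0.01],0],
    [[0,0,0],[0,0,0],0]
  ]
}}

```text
time_s: 26.85
tcp_pos: [0.6119, 0.0402, 0.1425]
tool_rot: [-3.141, -0.006, -0.109]
contact_force: [-0.0, -0.6, 10.8]
grip_width: 0.635
```

```bash
python3 o.py
```

```text
26.85 [0.6119 0.0402 0.1425] [-3.141 -0.006 -0.109] F [-0.03 -0.59 10.82] M [-0.146  0.031  0.104] 0.635 q6 1.14
```

{"name": "apply_moves", "arguments": {
  "rows": [
    [[0,0,0],[0,0,0.01],0],
    [[0,0,0],[0,0,0.01],0],
    [[0,0,0],[0,0,0],0]
  ]
}}

```text
time_s: 27.15
tcp_pos: [0.6119, 0.0403, 0.1426]
tool_rot: [-3.141, -0.006, -0.14]
contact_force: [-0.0, -0.0, 10.7]
grip_width: 0.637
```

```bash
python3 o.py
```

```text
27.15 [0.6119 0.0403 0.1426] [-3.141 -0.006 -0.14 ] F [-1.000e-02 -4.000e-02  1.074e+01] M [-0.134  0.044  0.077] 0.637 q6 1.108
```

{"name": "apply_moves", "arguments": {
  "rows": [
    [[0,0,0],[0,0,0.01],0],
    [[0,0,0],[0,0,0.01],0],
    [[0,0,0],[0,0,0],0]
  ]
}}

```text
time_s: 27.45
tcp_pos: [0.6119, 0.0403, 0.1425]
tool_rot: [-3.141, -0.006, -0.172]
contact_force: [-0.8, -0.8, 11.7]
grip_width: 0.638
```

```bash
python3 o.py
```

```text
27.45 [0.6119 0.0403 0.1425] [-3.141 -0.006 -0.172] F [-0.79 -0.81 11.69] M [-0.073  0.075  0.081] 0.638 q6 1.077
```

{"name": "apply_moves", "arguments": {
  "rows": [
    [[0,0,0],[0,0,0.01],0],
    [[0,0,0],[0,0,0.01],0],
    [[0,0,0],[0,0,0],0]
  ]
}}

```text
time_s: 27.75
tcp_pos: [0.6119, 0.0403, 0.1425]
tool_rot: [-3.141, -0.006, -0.203]
contact_force: [-0.1, -0.2, 10.9]
grip_width: 0.641
```

```bash
python3 o.py
```

```text
27.75 [0.6119 0.0403 0.1425] [-3.141 -0.006 -0.203] F [-0.11 -0.19 10.93] M [-0.145  0.056  0.081] 0.641 q6 1.045
```

{"name": "apply_moves", "arguments": {
  "rows": [
    [[0,0,0],[0,0,0.01],0],
    [[0,0,0],[0,0,0.01],0],
    [[0,0,0],[0,0,0],0]
  ]
}}

```text
time_s: 28.05
tcp_pos: [0.6119, 0.0403, 0.1425]
tool_rot: [-3.14, -0.006, -0.234]
contact_force: [-0.1, -0.2, 11.0]
grip_width: 0.637
```

```bash
python3 o.py
```

```text
28.05 [0.6119 0.0403 0.1425] [-3.14  -0.006 -0.234] F [-0.07 -0.22 10.95] M [-0.139  0.064  0.031] 0.637 q6 1.014
```

{"name": "apply_moves", "arguments": {
  "rows": [
    [[0,0,0],[0,0,0.01],0],
    [[0,0,0],[0,0,0.01],0],
    [[0,0,0],[0,0,0],0]
  ]
}}

```text
time_s: 28.35
tcp_pos: [0.6119, 0.0402, 0.1426]
tool_rot: [-3.14, -0.006, -0.266]
contact_force: [-0.3, -0.3, 11.6]
grip_width: 0.638
```

```bash
python3 o.py
python3 - <<'E'
from h import *
c=manip.capture("wrist");cv2.imwrite("pics/w12.png",c["image"][:,:,::-1])
E
```

```text
28.35 [0.6119 0.0402 0.1426] [-3.14  -0.006 -0.266] F [-0.27 -0.29 11.61] M [-0.124  0.093  0.083] 0.638 q6 0.983
```

View pics/w12.png

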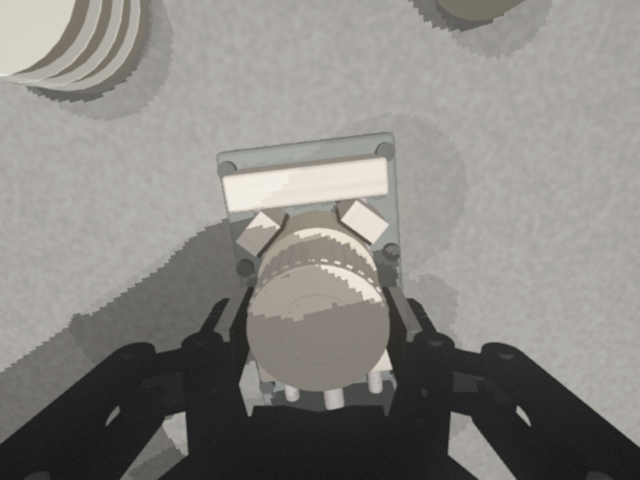

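{"name": "apply_moves", "arguments": {
  "rows": [
    [[0,0,0],[0,0,0.01],0],
    [[0,0,0],[0,0,0.01],0],
    [[0,0,0],[0,0,0],0]
  ]
}}

```text
time_s: 28.7
tcp_pos: [0.6119, 0.0403, 0.1426]
tool_rot: [-3.14, -0.006, -0.296]
contact_force: [-0.7, -0.3, 11.3]
grip_width: 0.637
```

```bash
python3 o.py
```

```text
28.7 [0.6119 0.0403 0.1426] [-3.14  -0.006 -0.296] F [-0.7  -0.28 11.27] M [-0.1    0.117  0.475] 0.637 q6 0.952
```

{"name": "apply_moves", "arguments": {
  "rows": [
    [[0,0,0],[0,0,0.01],0],
    [[0,0,0],[0,0,0],0]
  ]
}}

```text
time_s: 28.9
tcp_pos: [0.6119, 0.0403, 0.1426]
tool_rot: [-3.14, -0.006, -0.311]
contact_force: [0.7, -1.1, 11.6]
grip_width: 0.636
```

```bash
python3 o.py
```

```text
28.9 [0.6119 0.0403 0.1426] [-3.14  -0.006 -0.311] F [ 0.68 -1.08 11.56] M [-0.047  0.12   0.778] 0.636 q6 0.937
```

The stop is reached: Mz 0.78 N m, about 37 N plus 12 N of press, under the limit. I ease the turn back and let the cap up into the pockets.

{"name": "apply_moves", "arguments": {
  "rows": [
    [[0,0,0],[0,0,-0.02],0],
    [[0,0,0],[0,0,0],0]
  ]
}}

```text
time_s: 29.1
tcp_pos: [0.6119, 0.0403, 0.1425]
tool_rot: [-3.14, -0.006, -0.28]
contact_force: [0.1, 0.7, 10.8]
grip_width: 0.639
```

```bash
python3 o.py
```

```text
29.1 [0.6119 0.0403 0.1425] [-3.14  -0.006 -0.28 ] F [ 0.12  0.75 10.84] M [0.014 0.092 0.068] 0.639 q6 0.968
```

{"name": "apply_moves", "arguments": {
  "rows": [
    [[0,0,-0.06],[0,0,0],0],
    [[0,0,-0.06],[0,0,0],0],
    [[0,0,-0.06],[0,0,0],0],
    [[0,0,-0.04],[0,0,0],0],
    [[0,0,0],[0,0,0],0]
  ]
}}

```text
time_s: 29.6
tcp_pos: [0.6118, 0.0403, 0.1466]
tool_rot: [-3.14, -0.005, -0.282]
contact_force: [3.8, -0.0, 5.3]
grip_width: 0.642
```

```bash
python3 o.py
```

```text
29.6 [0.6118 0.0403 0.1466] [-3.14  -0.005 -0.282] F [ 3.77 -0.03  5.35] M [-0.375 -1.683  0.124] 0.642 q6 0.967
```

{"name": "apply_moves", "arguments": {
  "rows": [
    [[0,0,-0.04],[0,0,0],0],
    [[0,0,-0.04],[0,0,0],0],
    [[0,0,0],[0,0,0],0]
  ]
}}

```text
time_s: 29.9
tcp_pos: [0.6116, 0.0404, 0.1473]
tool_rot: [-3.14, -0.003, -0.282]
contact_force: [8.4, 0.5, -1.3]
grip_width: 0.638
```

```bash
python3 o.py
```

```text
29.9 [0.6116 0.0404 0.1473] [-3.14e+00 -3.00e-03 -2.82e-01] F [ 8.39  0.46 -1.35] M [-0.463 -2.687  0.154] 0.638 q6 0.967
```

Lifting another 2 mm raises it only 0.7 mm, with Fz reversing, so the catches hold it. I relax the side load, open and retreat.

{"name": "apply_moves", "arguments": {
  "rows": [
    [[0.03,-0.01,0.04],[0,0,0],0],
    [[0,0,0],[0,0,0],0],
    [[0,0,0],[0,0,0],0.75],
    [[0,0,0],[0,0,0],0.9],
    [[0,0,0],[0,0,0],1],
    [[0,0,0],[0,0,0],1],
    [[0,0,0],[0,0,0],1],
    [[0,0,-0.4],[0,0,0],1],
    [[0,0,-0.8],[0,0,0],1],
    [[0,0,-1],[0,0,0],1],
    [[0,0,-1],[0,0,0],1],
    [[-0.8,0,-0.3],[0,0,0],1],
    [[-1,0,0],[0,0,0],1],
    [[-1,0,0],[0,0,0],1],
    [[-0.4,0,0],[0,0,0],1],
    [[0,0,0],[0,0,0],1]
  ]
}}

```text
time_s: 31.5
tcp_pos: [0.5334, 0.063, 0.2351]
tool_rot: [-3.141, -0.001, -0.281]
contact_force: [1.2, 0.3, 0.5]
grip_width: 0.997
```

```bash
python3 o.py; python3 w.py w13
python3 - <<'E'
from h import *
c=np.load("pics/last.npy",allow_pickle=True).item()
print(proj(c,[.6113,.0406,.098]),proj(c,[.6113,.0406,.106]))
c=manip.capture("scene");crop(c,362,245,30,10,"pics/s13.png")
for z in(.098,.068,.073,.103):print(z,(proj(c,[.611,.0406,z])-(332,215))*10)
c=manip.capture("top");cv2.imwrite("pics/t13.png",c["image"][:,:,::-1])
E
```

```text
31.5 [0.5334 0.063  0.2351] [-3.141e+00 -1.000e-03 -2.810e-01] F [1.22 0.3  0.49] M [-0.004 -0.045  0.047] 0.997 q6 0.88
31.55 [0.5342 0.0628 0.2348] [-3.141e+00 -1.000e-03 -2.820e-01]
can proj [105.49987028 351.69836752] cap [ 49.66713789 197.07922786]
[316.77164935 112.96315243] [316.72638046 112.34297613]
0.098 [299.0993923  306.68380379]
0.068 [294.72602657 407.71876389]
0.073 [295.44553893 391.09634823]
0.103 [299.84162734 289.53644125]
```

View pics/w13.png

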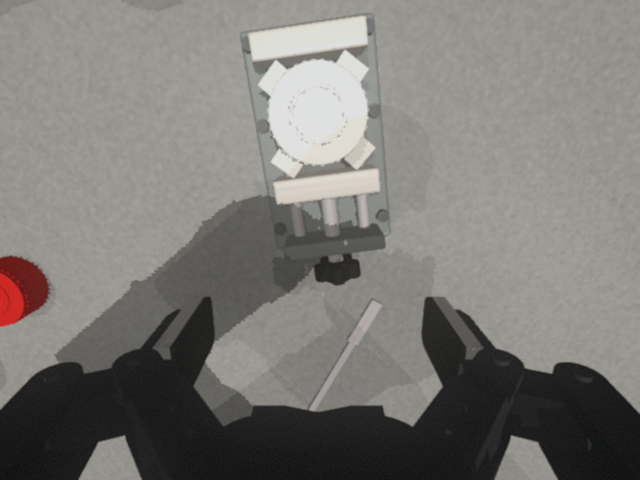

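View pics/s13.png

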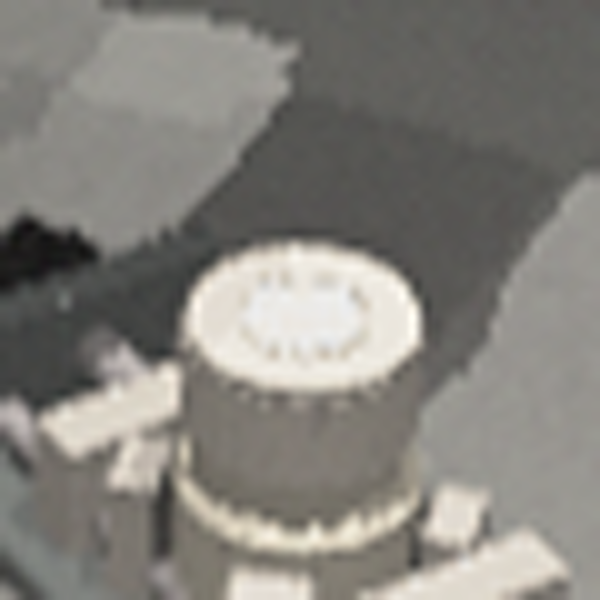

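View pics/t13.png

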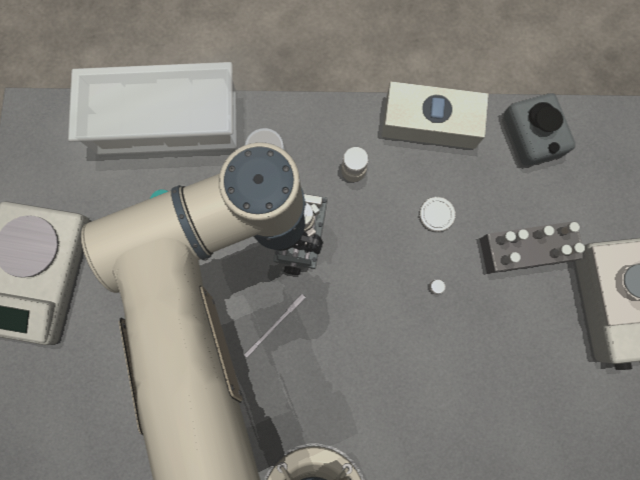

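The cap is level at scene crop (303,317). It should be at about (306,314) when locked at 68 mm, against v≈297 for a loose cap at 73 mm. Nothing else has moved and the arm is clear, so I'll hand in.

```bash
python3 -c "
from bench import manip
print(manip.close_job())"
```

```text
the job is handed in; nothing more can be done
None
```

The desiccant canister is in the jar and the cap is locked on. I handed the job in at about 32 s, with the arm clear.

**What I did:**
- **Canister:** I released it in the jar's mouth, and the wrist camera then showed it standing upright inside.
- **Finding the gaps:** I set the white ribbed cap on the catches and turned it clockwise under about 6 N. The lugs dropped between the catches after about 50°.
- **Locking:** I pressed to about 11–12 N (lower edge near 63.5 mm), turned to the stop, eased back and let the spring lift the cap before opening the gripper.

**Last checks:**
- **Caught:** raising the gripper 2 mm lifted the cap only 0.7 mm, and the vertical force reversed.
- **Height:** after release the scene camera shows the cap level, within 0.3 px of where it should be when locked at 68 mm. A loose cap at 73 mm would sit about 2 px away.
- **Bench:** the other things I could see are where they were. In the last top picture the arm hid the canister's and cap's old places, the red cap, the beaker and parts of a few other items.

**What was off:**
- **Torque at the stop:** the stop came at the end of a batch of small turns, so the torque peaked at about 0.78 N m. With the press that is about 49 N on the catches, under the limit of about 59 N but more than the 0.3 N m I had aimed for.
- **Side force:** it reached 8 N during the lift check, and I relaxed it before letting go.
- **Camera error:** near and far wrist views of the cap differed by about 1.6 mm in y. I used the far view for both cap and jar so the error cancelled.

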